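Run the limes out of the feed hopper and ease its lid shut

ROBOT

A 7-joint arm with a two-finger parallel gripper is mounted at the origin on a cart in front of the work surface, level with it; the furniture and walls round the work are solid. World frame = base frame: x ahead of the robot, y to its left, z up, the work surface at z = 0. Lengths are in m, angles in rad, forces in N, time in s.
With the tool pointing down it reaches from about 0.4 to 0.875 m from the base axis. Payload 4.4 kg.
Tool frame: the origin (TCP) lies on the centre line of the jaws, within the pads' length; the fingertips stand 14 mm ahead of it and the grasp point (between the pads) lies 5 mm behind it; z points along the fingers, y is the line along which they close (so a half turn about z gives the same grasp; the last joint's range is limited). The gripper opens to 85 mm and grips with 20 to 120 N. Pads are 22 mm wide; open, the fingers measure 114 mm over their backs; the gripper's body (76 mm by 85 mm) begins 54 mm behind the grasp point. The pads swing forward as they close: fully open they stand 13 mm farther back than shut.
Start: joints at [-1.19, 0.628, 0.038, 1.517, -0.027, 0.996, -0.02], TCP at [0.281, 0.586, 0.245] pointing down, gripper open.
Joint ranges: [-3.06, 3.06], [-0.37, 2.12], [-1.25, 1.32], [0.18, 2.47], [-1.1, 4.24], [0.23, 1.98], [-2.94, 2.94]. Speed limits (rad/s): [2.57, 2.57, 3.14, 3.14, 3.14, 3.14, 3.14].

INTERFACE

Orientations are given as a rotation vector (axis times angle).
In Python, from plant import robot, eyes gives the robot as it stands.
- The arm moves only by the shell command python3 -m pendant 'ROWS' [FORCE]. ROWS is text: rows parted by semicolons, each of 7 numbers parted by spaces: the opening, from 0 (shut) to 1 (fully open), then the shift along the tool's x, y, z in units of 25 mm (1.0 is 25 mm), then the turn, a rotation vector about the tool's x, y, z in units of 5 degrees (1.0 is 5 degrees). A call has 1 to 5 rows; each row shifts and turns the commanded pose from where the row before left it, along the tool's axes as they then stand; what a row does not reach is not made up. A row lasts 1/10 s, in which the tool goes at most 50 mm and 8.59 degrees, less where a joint would pass 70% of its speed; a pose out of reach is approached as far as the arm can. A call is refused whole if a number of a shift passes 1 or a number of a turn 1, either way. A call with a gripper value outside its range is refused whole. The fingers move at their own pace and stop on an object; FORCE is the grip in N (left out, the last holds). Time passes only in rows, so rows that do not move let the fingers close. It gives the time, the measured TCP pose, the force, the opening and the grip force at its end, in the units of the state.
- robot.read_state(): the state, without advancing time (a new reading comes with each control period).
- eyes.get_image(name): name is "scene" or "top" or "wrist"; returns a dict with "img" (420x560x3 uint8, red, green, blue), "fx", "fy", "cx", "cy" (pixels), "dist_coeffs" ([k1, k2, p1, p2, k3] as OpenCV has them; the pictures are not rectified), "R" (3x3) and "t" (3): a world point X has camera coordinates R X + t; the wrist camera has in their place "tool_from_camera" (4x4, takes a point from camera to tool coordinates, whose origin is the TCP and whose axes are the flange's). Camera axes: x right, y down, z forward; pixel columns grow to the right and rows downward; lengths in m; the calibration is good to about 2 mm. A picture is of the moment at which its call begins: read the wrist's pose just before it. There is no depth.
- robot.finish_job(): hands the job in; it is judged then, once.
The state is a dict: "time_s": time; "q": joint angles; "qd": joint speeds; "effort": joint torques, N m; "tool_pos": TCP position; "tool_rot": TCP orientation; "ft_force": force on the tool from outside, world axes, zero at the start; "wrist_torque": the same for the moment, N m; "width": finger opening in m; "grip_force": force on a finger pad.
Only numpy, scipy, OpenCV 4.12 (cv2) and the standard library are available. Lean on these libraries where they do the work, as an engineer would, in place of code of your own. Each camera call takes 0.05 s, during which the arm holds its last target. There are 200 camera calls.

TASK

Slide the empty steel bowl along the table into the curved bar cradle under the mouth of the lime hopper. Then press the hopper's lever right down so that its lid lifts fully, keep it down until all three limes have rolled out into the bowl, and ease the lever back up so that the lid comes down gently and shuts without slamming. Only push and press with the fingers: lift nothing, leave the limes to roll by themselves, and do not disturb the other things on the table.

Things in the scene. Friction and masses are not known exactly. Their poses are not given: they have to be found in the camera images.
- hopper: the steel lime hopper, fixed: a sloping open trough on legs, 64 mm wide, 180 mm tall at the far end, mouth facing the robot. Origin: on the table, mid-width, below the lid's hinge (150 mm up). x points away from the robot along the trough, y left, z up. The trough runs from x = -32 mm (lip, 85 mm up) to x = +190 mm, over a base plate 124 mm wide
- bowl_seat (a point): point on the table where the bowl's centre stands when the bowl is fully home, at x = -85 mm in the hopper's frame. The cradle is an 8 mm bar, 50 mm up, bent to an arc round this point (inner face 74 mm from it) through 65 degrees either side of the hopper's +x: open towards the robot, it steers a bowl pushed in from the front to the middle
- bowl: an empty spun-steel bowl, loose, about 110 g, 144 mm across the rim, 54 mm tall, foot 82 mm across. It stands in front of the cradle, 60 to 100 mm short of its seat and up to 40 mm to one side. Origin: under the centre of its foot, z up. A smaller bowl, 134 mm across, stands back on the right and plays no part
- lid (a joint): angle of the lid (rad): 0 = shut over the mouth, 1.1 = fully up, about level and pointing at the robot. A steel plate 66 mm wide, 79 mm long, hinged at its top edge and sprung shut; a rod links it to the lever, and it turns 2.2 times as far. The limes get out from about 0.6 on. If the lever is let go the lid slams at over 5 rad/s; eased down over 2 s or more it is gentle
- lever: the lever on the right (-y) side of the hopper, a bar with a flat ribbed paddle at its front. Origin: its pivot, 70 mm behind and 50 mm right of the hopper's origin, 75 mm up. Pressing the paddle down turns it about its y axis, 0.5 rad from fully up to its stop. It takes about 2 N at first, 6 N at the bottom, and springs back up
- paddle (a point): centre of the upper face of the lever's paddle (50 mm along x, 44 mm wide, 6 mm thick). Lever up: 148 mm above the table, 80 mm in front of and 122 mm right of the hopper's origin, its front edge tilted 14 degrees up. Pressed right down: 67 mm above the table, 97 mm in front of the hopper's origin, front edge 14 degrees down
- lime_1: a lime, a ball 44 mm in diameter, 45 g, the foremost (next to the lid) in the trough, resting behind the lid; they roll out by themselves when the lid is up. Origin: its centre
- lime_2: a lime, a ball 44 mm in diameter, 45 g, the middle one in the trough, resting behind the lid; they roll out by themselves when the lid is up. Origin: its centre
- lime_3: a lime, a ball 44 mm in diameter, 45 g, the rearmost in the trough, resting behind the lid; they roll out by themselves when the lid is up. Origin: its centre
- ramekin: a small off-white ramekin of salt, 66 mm across, 38 mm tall; origin under its centre; must not be disturbed
- bottle: a capped squeeze bottle of oil, 59 mm across, 211 mm tall; origin under its centre; must not be disturbed
- jar: a spice jar with a screw cap, 45 mm across, 106 mm tall; origin under its centre; must not be disturbed
- timer: a round wind-up kitchen timer, 67 mm across, 54 mm tall; origin under its centre; must not be disturbed
- mill: a turned wooden pepper mill, 58 mm across, 160 mm tall; origin under its centre; must not be disturbed
Not all that is in view belongs to the job. What is shaped like the bowl but pink or purple is not meant.

How it is judged:
On the way, in this order (a step that is already met when the one before it is completed fails the run):
1. the bowl stands home in the cradle under the mouth, the lid still shut (horizontal distance between bowl and bowl_seat below 0.015 m and linear speed of bowl below 0.02 m/s and value of joint lid below 0.1 rad), for 0.2 s.
2. the lever is held right down with the fingers, the lid is fully up and all three limes are in the bowl, which is still home (horizontal distance between each of lime_1, lime_2, lime_3 and bowl below 0.062 m and z of each of lime_1, lime_2, lime_3 in the frame of bowl below 0.08 m and horizontal distance between bowl and bowl_seat below 0.015 m and value of joint lid above 0.95 rad and contact force between the fingers and lever above 0.5 N), for 0.2 s.
At the end, for the whole second after the job is handed in: the three limes lie in the bowl, the bowl stands upright and at rest in the cradle within 15 mm of the seat, and the lid is shut (below 0.04 rad) (horizontal distance between each of lime_1, lime_2, lime_3 and bowl below 0.062 m and z of each of lime_1, lime_2, lime_3 in the frame of bowl below 0.08 m and horizontal distance between bowl and bowl_seat below 0.015 m and value of joint lid below 0.04 rad and angle between bowl's own z axis and vertical below 0.1 rad and height (world z) of bowl below 0.006 m and linear speed of bowl below 0.02 m/s and linear speed of each of lime_1, lime_2, lime_3 below 0.05 m/s); the robot touches nothing.
It fails at once if the lid drops or slams (closes faster than 3 rad/s) (velocity of joint lid below -3 rad/s).
It fails at once if the bowl is lifted or tipped (height (world z) of bowl above 0.012 m or angle between bowl's own z axis and vertical above 0.35 rad).
It fails at once if a lime is touched by the robot (contact force between any of the arm, the fingers and lime_1 above 0.5 N or contact force between any of the arm, the fingers and lime_2 above 0.5 N or contact force between any of the arm, the fingers and lime_3 above 0.5 N).
It fails at once if another thing on the table is disturbed (moved over 20 mm) (distance of any of ramekin, bottle, jar, timer, mill from where it was at the start of the episode above 0.02 m).
It also fails if it takes over 54 s, if anything falls off the work surface, if the arm or the gripper's body presses on something with over 40 N, if the wrist force passes 120 N, or if a joint passes its speed limit or range.

## Working session

There is one attempt and no reset: what is moved stays moved. The work goes in short steps, Python scripts to look and compute and a shell command to move; the robot and the scene stay as the last step left them, time stands still between calls to the robot, and variables do not carry over. Pictures are saved under pics/ and viewed, at most 13 in all, crops included, and the job is handed in when it is done.

```bash
mkdir -p pics; cat > h.py <<'E'
import numpy as np, cv2
from plant import robot, eyes
def snap(name, fn):
    d=eyes.get_image(name); cv2.imwrite('pics/%s.png'%fn, cv2.cvtColor(d['img'],cv2.COLOR_RGB2BGR)); np.save('pics/%s.npy'%fn,d,allow_pickle=True); return d
def load(fn): return np.load('pics/%s.npy'%fn,allow_pickle=True).item()
def K(d): return np.array([[d['fx'],0,d['cx']],[0,d['fy'],d['cy']],[0,0,1.]])
def ray(d,px):
    p=cv2.undistortPoints(np.array([[px]],float),K(d),np.array(d['dist_coeffs'],float))[0,0]
    R=np.array(d['R']);t=np.array(d['t']); v=R.T@np.array([p[0],p[1],1]); return -R.T@t, v/np.linalg.norm(v)
def onz(d,px,z):
    o,v=ray(d,px); return o+v*(z-o[2])/v[2]
def proj(d,X):
    R=np.array(d['R']);t=np.array(d['t'],float)
    return cv2.projectPoints(np.array(X,float).reshape(-1,1,3),cv2.Rodrigues(R)[0],t,K(d),np.array(d['dist_coeffs'],float))[0][:,0]
E
python3 - <<'E'
from h import *
s=robot.read_state(); print(s['time_s'],s['tool_pos'],s['tool_rot'],s['width'])
for n in('scene','top'):
    d=snap(n,n+'0'); o=-np.array(d['R']).T@np.array(d['t']); print(n,o,np.array(d['R'])[2])
E
```

```text
0.0 [0.28056016 0.58563646 0.24438172] [-6.96002468e-01 -3.06309719e+00  2.98701310e-03] 0.0854125842406254
scene [-0.25573861 -0.81547024  0.82257098] [ 0.61759567  0.58904341 -0.52115589]
top [ 0.28497419 -0.0172018   1.62922531] [ 0.18475875  0.01517767 -0.9826667 ]
```

View pics/scene0.png

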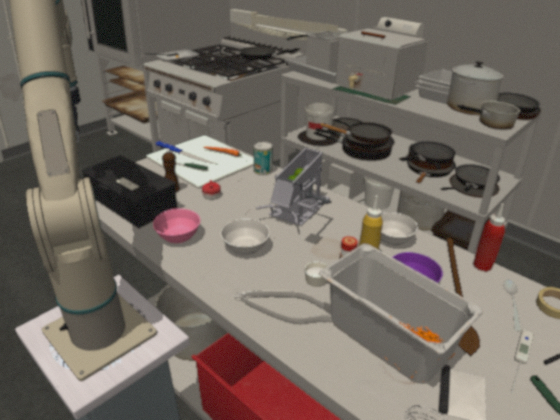

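View pics/top0.png

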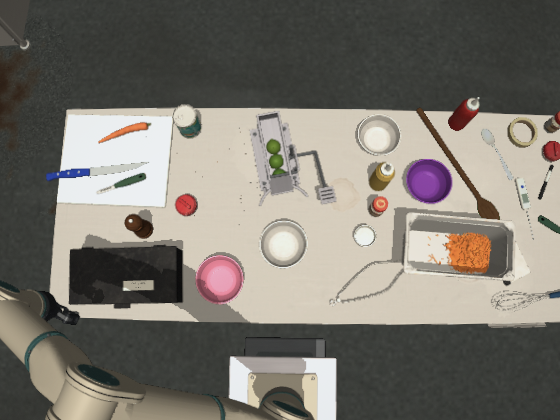

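Top view: candidates are the steel bowl at (283,243), the steel bowl at back right (378,134; the smaller decoy), pink (220,278) and purple (428,181). The one at (283,243) fits, because it is steel and stands in front of the hopper mouth (280,185). The paddle is at (326,195). I'll confirm this in a crop with the fitted rims.

```bash
python3 - <<'E'
from h import *
d=load('top0'); im=cv2.cvtColor(d['img'],cv2.COLOR_RGB2BGR)
x0,y0,x1,y1=215,95,400,275;s=3.3
c=cv2.resize(im[y0:y1,x0:x1],None,fx=s,fy=s,interpolation=cv2.INTER_CUBIC)
cv2.imwrite('pics/c1.png',c)
e=load('scene0'); im=cv2.cvtColor(e['img'],cv2.COLOR_RGB2BGR)
cv2.imwrite('pics/c2.png',cv2.resize(im[130:290,200:400],None,fx=3.6,fy=3.6,interpolation=cv2.INTER_CUBIC))
for p in[(283,243),(378,134)]: print(onz(d,p,.054))
for p in [(246,234)]: print(onz(e,p,.054))
E
```

```text
[0.48677253 0.00320287 0.054     ]
[ 0.82983894 -0.28676748  0.054     ]
[ 0.47804143 -0.01070084  0.054     ]
```

View pics/c1.png

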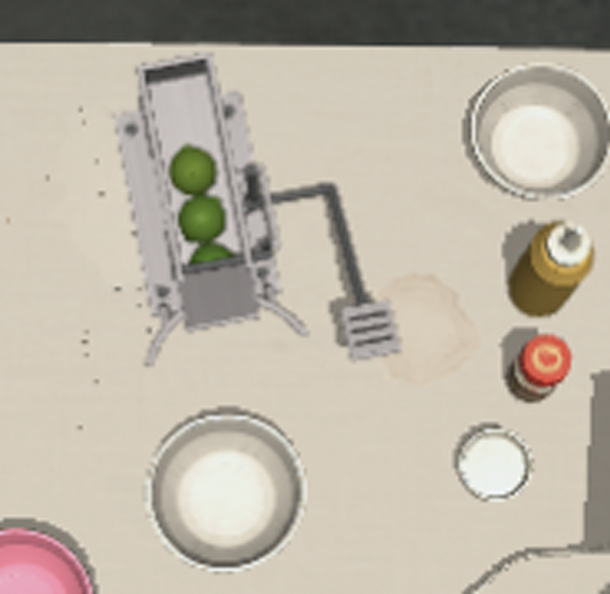

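View pics/c2.png

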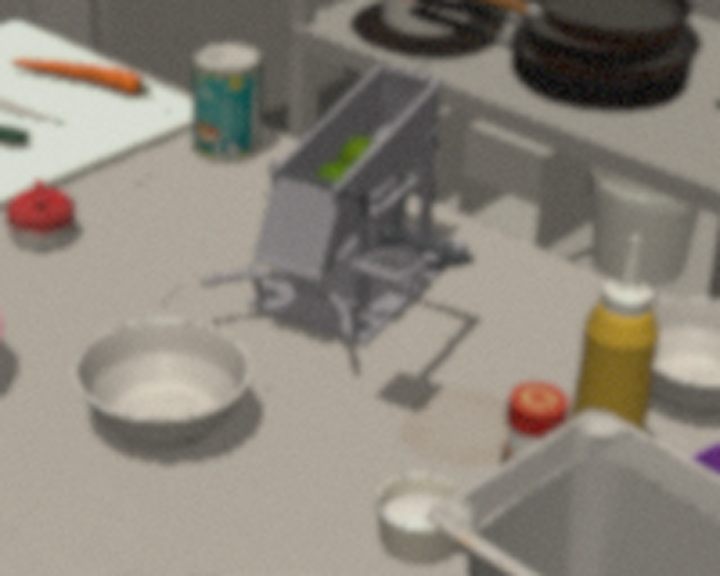

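The crop confirms it: the bowl's rim is centred at crop (226,490), the lid's hinge edge runs (182,268)-(253,256), and the paddle centre is at (370,330). The back-right bowl is the smaller decoy. In the side crop the bowl's rim spans x 78–250.

```bash
python3 - <<'E'
from h import *
d=load('top0'); e=load('scene0')
f=lambda p,z:onz(d,(p[0]/3.3+215-.35,p[1]/3.3+95-.35),z)[:2]
H=f((217.5,262),.15); H1=f((182,268),.15);H2=f((253,256),.15)
r1=f((137,66),.18); r2=f((210,55),.18); P=f((370,330),.148)
L1=f((189,330),.085);L2=f((259,314),.085)
print('hinge',H,np.linalg.norm(H1-H2),'rear',(r1+r2)/2,np.linalg.norm(r1-r2),'paddle',P,'lidbot',(L1+L2)/2,np.linalg.norm(L1-L2))
ax=(r1+r2)/2-H; print('len',np.linalg.norm(ax)); 
for nm,a in (('trough',np.arctan2(ax[1],ax[0])),('lidedge',np.arctan2((H1-H2)[1],(H1-H2)[0])-np.pi/2)):print(nm,np.degrees(a))
yaw=np.arctan2(ax[1],ax[0])
# yaw from the hinge->paddle vector
v=P-H; print('yawP',np.degrees(np.arctan2(v[1],v[0])-np.arctan2(-.122,-.08)),np.linalg.norm(v),np.hypot(.08,.122))
u=np.array([np.cos(yaw),np.sin(yaw)]); print('seat',H-.085*u)
B=[f(p,.053) for p in((148,490),(305,490),(226,407),(226,572))]
print('bowl',[(b.round(4)) for b in B], (B[0]+B[1])/2,(B[2]+B[3])/2)
# scene check: rim extremes and paddle/hinge
g=lambda p,z:onz(e,(p[0]/3.6+200-.35,p[1]/3.6+130-.35),z)[:2]
print('scene bowl',(g((78,368),.053)+g((250,368),.053))/2,'paddle',g((410,391),.148),'hinge',(g((278,180),.15)+g((342,198),.15))/2)
# others on table top
for n,p,z in(('ram',(492,463),.038),('jar',(546,358),.106),('bottle',(568,242),.211)):print(n,f(p,z))
for n,p,z in(('timer',(186,205),.054),('mill',(132,222),.16)):print(n,onz(d,p,z)[:2])
E
```

```text
hinge [0.67240456 0.01165821] 0.06229785011471669 rear [0.84567131 0.05207129] 0.06430860385083574 paddle [ 0.61415636 -0.12020286] lidbot [0.63397512 0.00626262] 0.06441548294272348
len 0.17791734613096977
trough 13.129055928627015
lidedge 10.520546192433383
yawP 9.421441338173453 0.14415337712162712 0.14589036979869507
seat [ 0.58962638 -0.00764913]
bowl [array([0.4856, 0.073 ]), array([ 0.4874, -0.0682]), array([0.5623, 0.0039]), array([0.4127, 0.0018])] [0.48647686 0.00239731] [0.48750519 0.00282292]
scene bowl [ 4.84663846e-01 -2.33207578e-04] paddle [ 0.49373097 -0.24313481] hinge [0.65665877 0.00073364]
ram [ 0.51587123 -0.239181  ]
jar [ 0.60014262 -0.27898263]
bottle [ 0.67750089 -0.28172791]
timer [0.59839885 0.29837201]
mill [0.52657676 0.43033568]
```

```bash
python3 - <<'E'
from h import *
d=load('top0'); e=load('scene0')
out=[]
for yaw,H in((11,(.668,.0125)),(11,(.659,.0115))):
    y=np.radians(yaw);u=np.array([np.cos(y),np.sin(y)]);w=np.array([-u[1],u[0]])
    P=lambda x,yy,z:[*(np.array(H)+x*u+yy*w),z]
    pts=[P(0,.033,.15),P(0,-.033,.15),P(-.036,.033,.08),P(-.036,-.033,.08),P(.19,.032,.18),P(.19,-.032,.18),P(-.08,-.122,.148),P(-.104,-.1,.154),P(-.104,-.144,.154),P(-.056,-.1,.142),P(-.056,-.144,.142)]
    a=np.radians(np.linspace(-65,65,7)); pts+=[P(-.085+.078*np.cos(t),.078*np.sin(t),.05) for t in a]
    pts+=[[.487+.072*np.cos(t),.0027+.072*np.sin(t),.054] for t in np.linspace(0,6.28,9)]
    rows=[]
    for dd,x0,y0,x1,y1,s in((d,225,95,345,275,3.3),(e,215,140,325,280,3.6)):
        im=cv2.resize(cv2.cvtColor(dd['img'],cv2.COLOR_RGB2BGR)[y0:y1,x0:x1],None,fx=s,fy=s,interpolation=cv2.INTER_CUBIC)
        for i,p in enumerate(proj(dd,pts)):
            q=((p-[x0,y0]+.5)*s).astype(int); cv2.circle(im,tuple(int(v) for v in q),3,((0,0,255),(255,0,0))[i>10],-1)
        rows.append(cv2.resize(im,(397,590)) if 0 else im[:500 if 0 else 594])
    h=min(r.shape[0] for r in rows); out.append(np.hstack([r[:h] for r in rows]))
    cv2.imwrite('pics/ov%d.png'%len(out),out[-1])
    print(out[-1].shape)
E
```

```text
(504, 792, 3)
(504, 792, 3)
```

View pics/ov1.png

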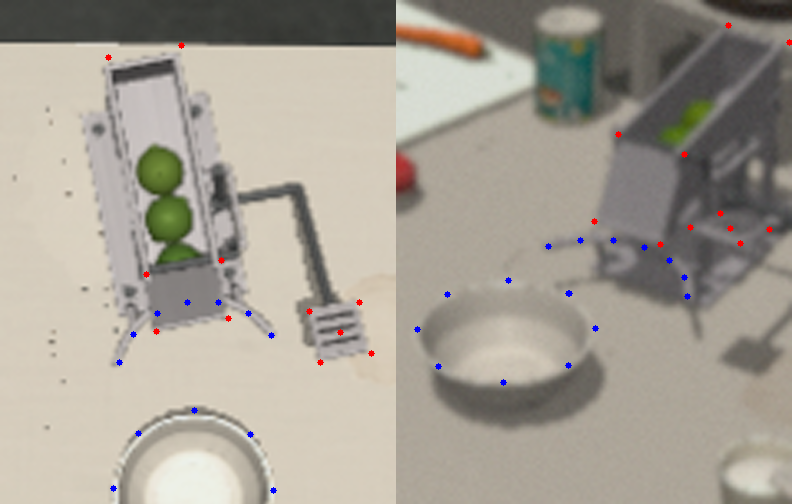

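Overlay of the predicted points: lid, paddle, cradle arc and bowl rim agree in both views to a few mm. That puts the hopper at about (0.668, 0.0125) with yaw 11°, the seat at (0.5845, -0.0035), and the bowl at (0.487, 0.003), so it is 98 mm short, as described. Next I square the tool to the world axes and go behind the bowl.

```bash
python3 -m pendant '1 0 0 0 0 0 -1;1 0 0 0 0 0 -1;1 0 0 0 0 0 -1;1 0 0 0 0 0 -1;1 0 0 0 0 0 -1' && python3 -m pendant '1 -0.2 -1 0 0 0 0;1 -0.2 -1 0 0 0 0;1 -0.2 -1 0 0 0 0;1 -0.2 -1 0 0 0 0;1 -0.2 -1 0 0 0 0' && python3 -m pendant '1 -0.2 -1 0 0 0 0;1 -0.2 -1 0 0 0 0;1 -0.2 -1 0 0 0 0;1 -0.2 -1 0 0 0 0;1 -0.2 -1 0 0 0 0'; python3 -c "
from h import *
s=robot.read_state();print(s['q'],cv2.Rodrigues(np.array(s['tool_rot']))[0].round(3))"
```

```text
time_s: 0.6
tool_pos: [0.2807, 0.5858, 0.2447]
tool_rot: [-0.011, -3.141, 0.002]
ft_force: [-0.2, 0.2, -0.1]
width: 0.0854
grip_force: 0.0
time_s: 1.1
tool_pos: [0.3045, 0.4596, 0.2449]
tool_rot: [-0.016, -3.141, 0.001]
ft_force: [0.5, -0.4, 0.9]
width: 0.0852
grip_force: 0.0
time_s: 1.6
tool_pos: [0.3282, 0.3345, 0.2451]
tool_rot: [-0.016, -3.141, 0.001]
ft_force: [0.8, -0.7, -0.0]
width: 0.0855
grip_force: 0.0
[-0.79294477  0.37351    -0.08347638  2.00330764  0.04385967  0.76705831
  0.65805706] [[-1.    0.01 -0.  ]
 [ 0.01  1.   -0.  ]
 [ 0.   -0.   -1.  ]]
```

```bash
python3 -m pendant '1 -0.2 -1 0 0 0 0;1 -0.2 -1 0 0 0 0;1 -0.2 -1 0 0 0 0;1 -0.2 -1 0 0 0 0;1 -0.2 -1 0 0 0 0' && python3 -m pendant '1 -0.2 -1 0 0 0 0;1 -0.2 -1 0 0 0 0;1 -0.2 -1 0 0 0 0;1 -0.2 -1 0 0 0 0;1 -0.2 -1 0 0 0 0' && python3 -m pendant '1 0 -1 0 0 0 0;1 0 -1 0 0 0 0;1 0 -1 0 0 0 0;1 0 -0.2 0 0 0 0;1 0 0 0 0 0 0'; python3 -c "
from h import *
s=robot.read_state();print(s['q'],cv2.Rodrigues(np.array(s['tool_rot']))[0].round(3))"
```

```text
time_s: 2.1
tool_pos: [0.3518, 0.2093, 0.2452]
tool_rot: [-0.016, -3.141, 0.0]
ft_force: [0.2, -0.1, 0.4]
width: 0.0855
grip_force: 0.0
time_s: 2.6
tool_pos: [0.3755, 0.0841, 0.2452]
tool_rot: [-0.016, -3.141, 0.0]
ft_force: [0.2, 0.1, 0.6]
width: 0.0851
grip_force: 0.0
time_s: 3.1
tool_pos: [0.3746, 0.0047, 0.2452]
tool_rot: [-0.02, -3.141, -0.0]
ft_force: [-0.5, 0.2, -0.0]
width: 0.0854
grip_force: 0.0
[-0.10251645  0.24245095  0.01843716  2.2223416  -0.00721841  0.6771146
  1.47921421] [[-1.     0.013 -0.   ]
 [ 0.013  1.     0.   ]
 [ 0.     0.    -1.   ]]
```

```bash
python3 -m pendant '1 -0.1 0 1 0 0 0;1 -0.1 0 1 0 0 0;1 -0.1 0 1 0 0 0;1 -0.1 0 1 0 0 0;1 0 0 1 0 0 0' && python3 -m pendant '1 0 0 1 0 0 0;1 0 0 1 0 0 0;1 0 0 1 0 0 0;1 0 0 0.6 0 0 0;1 0 0 0 0 0 0'; python3 -c "
from h import *
s=robot.read_state();print(s['q'])"
```

```text
time_s: 3.6
tool_pos: [0.3855, 0.0068, 0.1193]
tool_rot: [0.013, 3.14, 0.002]
ft_force: [0.3, -0.6, -0.6]
width: 0.0854
grip_force: 0.0
time_s: 4.1
tool_pos: [0.3807, -0.0003, 0.0656]
tool_rot: [-0.011, -3.123, 0.029]
ft_force: [0.5, 1.1, 0.6]
width: 0.0855
grip_force: 0.0
[ 0.09510291  0.66027025 -0.26316751  2.36278446  0.85428454  0.23478722
  0.60553508]
```

Joint 6 is near its lower limit this close in, so I tilt the tool 10° forward at the top to gain range, then descend.

```bash
python3 -m pendant '1 0 0 0 0 0.7 0;1 0 0 0 0 0.7 0;1 0 0 0 0 0.6 0;1 0 0 0 0 0 0' && python3 -c "
from h import *
s=robot.read_state();print(s['q'],s['tool_pos'],cv2.Rodrigues(np.array(s['tool_rot']))[0].round(3))" && python3 -m pendant '1 -0.15 0.1 0.4 0 0 0;1 -0.15 0 0.4 0 0 0;1 -0.15 0 0.4 0 0 0;1 0 0 0.1 0 0 0;1 0 0 0 0 0 0'; python3 -c "
from h import *
s=robot.read_state();print(s['q'],s['tool_pos'],cv2.Rodrigues(np.array(s['tool_rot']))[0].round(3))"
```

```text
time_s: 4.5
tool_pos: [0.3828, -0.0001, 0.0669]
tool_rot: [-0.018, -2.952, 0.023]
ft_force: [-0.9, -0.1, -0.2]
width: 0.0854
grip_force: 0.0
[ 0.27516008  0.73761467 -0.51498945  2.20554267  0.63881094  0.56125409
  0.81061884] [ 3.82759734e-01 -1.40410292e-04  6.69348179e-02] [[-0.982  0.011 -0.189]
 [ 0.014  1.    -0.015]
 [ 0.188 -0.017 -0.982]]
time_s: 5.0
tool_pos: [0.3852, 0.0002, 0.0322]
tool_rot: [-0.016, -2.949, 0.029]
ft_force: [-1.0, -0.1, -0.4]
width: 0.0856
grip_force: 0.0
[ 0.22536412  0.80423552 -0.4473397   2.20711888  0.70804922  0.48990245
  0.75442217] [3.85194019e-01 1.69638615e-04 3.21621204e-02] [[-0.982  0.009 -0.191]
 [ 0.012  1.    -0.019]
 [ 0.191 -0.021 -0.981]]
```

```bash
python3 -m pendant '1 -0.3 0.06 -0.06 0 0 0;1 -0.3 0.05 -0.06 0 0 0;1 -0.3 0 -0.06 0 0 0;1 -0.3 0 -0.06 0 0 0;1 -0.3 0 -0.06 0 0 0' && python3 -m pendant '1 -0.3 -0.02 -0.06 0 0 0;1 -0.3 -0.02 -0.06 0 0 0;1 -0.3 -0.02 -0.06 0 0 0;1 -0.3 -0.02 -0.06 0 0 0;1 -0.3 -0.02 -0.06 0 0 0' && python3 -m pendant '1 -0.3 -0.02 -0.06 0 0 0;1 -0.3 -0.02 -0.06 0 0 0;1 -0.3 -0.02 -0.06 0 0 0;1 -0.2 -0.02 -0.04 0 0 0;1 0 0 0 0 0 0'
python3 - <<'E'
from h import *
d=snap('top','top1');snap('scene','scene1')
im=cv2.cvtColor(d['img'],cv2.COLOR_RGB2BGR)[140:290,210:360]
cv2.imwrite('pics/c3.png',cv2.resize(im,None,fx=4,fy=4,interpolation=cv2.INTER_CUBIC))
E
```

```text
time_s: 5.5
tool_pos: [0.4249, 0.0023, 0.033]
tool_rot: [-0.018, -2.951, 0.028]
ft_force: [-1.2, 0.1, 0.4]
width: 0.0851
grip_force: 0.4
time_s: 6.0
tool_pos: [0.4631, -0.0005, 0.0332]
tool_rot: [-0.017, -2.951, 0.028]
ft_force: [-1.7, -0.3, 0.2]
width: 0.0854
grip_force: 0.3
time_s: 6.5
tool_pos: [0.4916, -0.0027, 0.0335]
tool_rot: [-0.018, -2.952, 0.028]
ft_force: [-0.3, -0.7, 0.4]
width: 0.0855
grip_force: 0.0
```

View pics/c3.png

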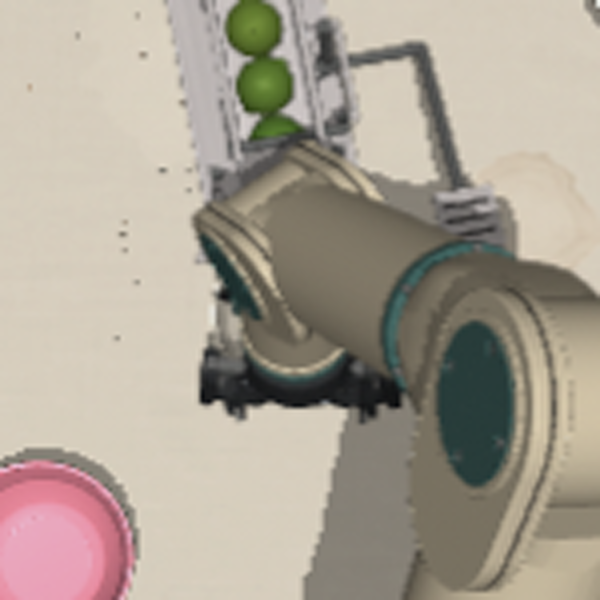

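The wrist hides the bowl and leans towards the hopper, so I bring the tool back upright, then finish the push slowly and watch the force.

```bash
python3 -m pendant '1 0 0 0 0 -0.75 0;1 0 0 0 0 -0.75 0;1 0 0 0 0 -0.7 0;1 -0.15 0 0 0 0 0;1 -0.15 0 0 0 0 0' && python3 -m pendant '1 -0.15 0 0 0 0 0;1 -0.15 0 0 0 0 0;1 -0.1 0 0 0 0 0;1 0 0 0 0 0 0' && python3 -c "
from h import *
s=robot.read_state();print(s['q'],cv2.Rodrigues(np.array(s['tool_rot']))[0].round(3))" && python3 -m pendant '1 -0.1 0 0 0 0 0;1 -0.1 0 0 0 0 0;1 0 0 0 0 0 0'
```

```text
time_s: 7.1
tool_pos: [0.4984, -0.0027, 0.0338]
tool_rot: [0.014, 3.14, -0.033]
ft_force: [0.4, -0.2, -0.3]
width: 0.0851
grip_force: 0.3
time_s: 7.5
tool_pos: [0.5088, -0.0029, 0.0334]
tool_rot: [0.016, 3.139, -0.031]
ft_force: [-0.0, -0.9, -0.5]
width: 0.0858
grip_force: 0.0
[ 0.2020274   0.81041514 -0.40061398  2.05075938  0.78614271  0.44012817
  0.74250996] [[-1.     0.01   0.002]
 [ 0.01   1.    -0.02 ]
 [-0.002 -0.02  -1.   ]]
time_s: 7.8
tool_pos: [0.5135, -0.0029, 0.0335]
tool_rot: [0.015, 3.139, -0.031]
ft_force: [-0.7, 0.7, -1.1]
width: 0.0854
grip_force: 0.1
```

```bash
python3 -m pendant '1 -0.1 0 0 0 0 0;1 0 0 0 0 0 0' | grep -E 'pos|ft' && python3 -m pendant '1 -0.1 0 0 0 0 0;1 0 0 0 0 0 0'| grep -E 'pos|ft'; python3 - <<'E'
from h import *
import time
d=snap('scene','scene2');w=snap('wrist','w2');print(np.array(w['tool_from_camera']).round(3))
a=cv2.cvtColor(d['img'],cv2.COLOR_RGB2BGR)[150:290,190:350]; a=cv2.resize(a,None,fx=2.5,fy=3,interpolation=cv2.INTER_CUBIC)
b=cv2.resize(cv2.cvtColor(w['img'],cv2.COLOR_RGB2BGR),(400,420)); cv2.imwrite('pics/c4.png',np.hstack([a[:420],b[:,:400]]))
E
```

```text
tool_pos: [0.5159, -0.0029, 0.0336]
ft_force: [-0.6, -0.3, -0.2]
tool_pos: [0.5184, -0.0029, 0.0336]
ft_force: [-0.2, -0.4, 0.3]
[[ 0.    -0.964 -0.264  0.067]
 [ 1.     0.    -0.001 -0.001]
 [ 0.001 -0.264  0.964 -0.128]
 [ 0.     0.     0.     1.   ]]
```

View pics/c4.png

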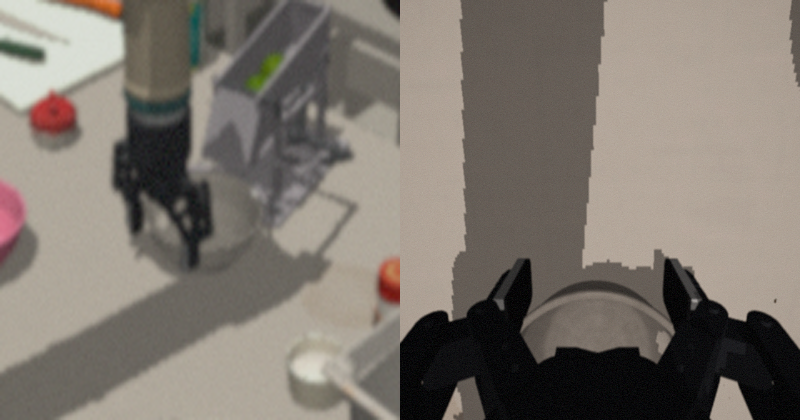

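```bash
python3 - <<'E'
from h import *
s=robot.read_state();w=load('w2');T=np.array(w['tool_from_camera']);R=cv2.Rodrigues(np.array(s['tool_rot']))[0]
w['R']=(R@T[:3,:3]).T; w['t']=-w['R']@(R@T[:3,3]+s['tool_pos'])
for p in((280,281),(280,292)):print(onz(w,p,.054))
e=load('scene2')
for p in((294.8,221.7),): print(onz(e,p,.054))
E
```

```text
[ 0.50945753 -0.00178503  0.054     ]
[ 0.51423467 -0.00181494  0.054     ]
[ 0.62443613 -0.06873121  0.054     ]
```

```bash
python3 -m pendant '1 -0.08 0 0 0 0 0;1 0 0 0 0 0 0' | grep -E 'pos|ft|grip' && python3 -m pendant '1 -0.08 0 0 0 0 0;1 0 0 0 0 0 0'| grep -E 'pos|ft|grip'
```

```text
tool_pos: [0.5202, -0.003, 0.0336]
ft_force: [-0.9, -0.2, 1.1]
grip_force: 0.2
tool_pos: [0.5216, -0.0028, 0.0335]
ft_force: [-2.1, 0.7, 0.5]
grip_force: 0.9
```

```bash
python3 -m pendant '1 -0.06 0 0 0 0 0;1 0 0 0 0 0 0;1 0 0 0 0 0 0' | grep -E 'pos|ft|grip'; python3 -c "
from h import *
for i in range(4):
  snap('wrist','w%d'%(3+i)); s=robot.read_state(); print(s['ft_force'].round(2) if hasattr(s['ft_force'],'round') else s['ft_force'],s['tool_pos'])"
```

```text
tool_pos: [0.5226, -0.0028, 0.0334]
ft_force: [-4.6, 1.6, 2.3]
grip_force: 2.5
[-5.1   1.31  1.92] [ 0.52265975 -0.00277813  0.03341442]
[-5.26  1.94  0.89] [ 0.52270042 -0.00278455  0.03342547]
[-5.13  2.14  1.5 ] [ 0.52270612 -0.00278422  0.03341181]
[-4.49  1.74  0.9 ] [ 0.52273962 -0.00277707  0.03342648]
```

Firm contact at about 5 N with no further travel, so the bowl is against the bar. I back off straight, rise, shut the fingers and move aside over the paddle.

```bash
python3 -m pendant '1 0.2 0 0 0 0 0;1 0.4 0 0 0 0 0;1 0.6 0 0 0 0 0;1 0 0 -0.5 0 0 0;1 0 0 -1 0 0 0' | grep -E 'pos|ft' && python3 -m pendant '1 0 0 -1 0 0 0;1 0 0 -1 0 0 0;1 0 0 -1 0 0 0;1 0 0 -1 0 0 0;1 0 0 -1 0 0 0' | grep -E 'pos|ft' && python3 -m pendant '0 0 -1 -1 0 0 0;0 0 -1 -1 0 0 0;0 0 -1 0 0 0 0;0 0 -1 0 0 0 0;0 0 -0.7 0 0 0 0' 20
python3 - <<'E'
from h import *
d=snap('top','top2');snap('scene','scene3')
im=cv2.cvtColor(d['img'],cv2.COLOR_RGB2BGR)[140:290,210:360]
cv2.imwrite('pics/c5.png',cv2.resize(im,None,fx=4,fy=4,interpolation=cv2.INTER_CUBIC))
s=robot.read_state();print(s['q'],cv2.Rodrigues(np.array(s['tool_rot']))[0].round(3))
E
```

```text
tool_pos: [0.4921, -0.0023, 0.0705]
ft_force: [-0.1, -0.1, -0.1]
tool_pos: [0.4933, 0.0001, 0.1972]
ft_force: [1.0, -0.7, -0.2]
time_s: 10.7
tool_pos: [0.4919, -0.1186, 0.2486]
tool_rot: [0.019, 3.138, -0.036]
ft_force: [-0.1, 0.3, -0.4]
width: 0.0125
grip_force: 0.0
[ 0.66125341  0.49564182 -0.71649765  1.90222427  0.4406832   0.89937644
  1.27855304] [[-1.     0.015  0.002]
 [ 0.015  1.    -0.023]
 [-0.002 -0.023 -1.   ]]
```

View pics/c5.png

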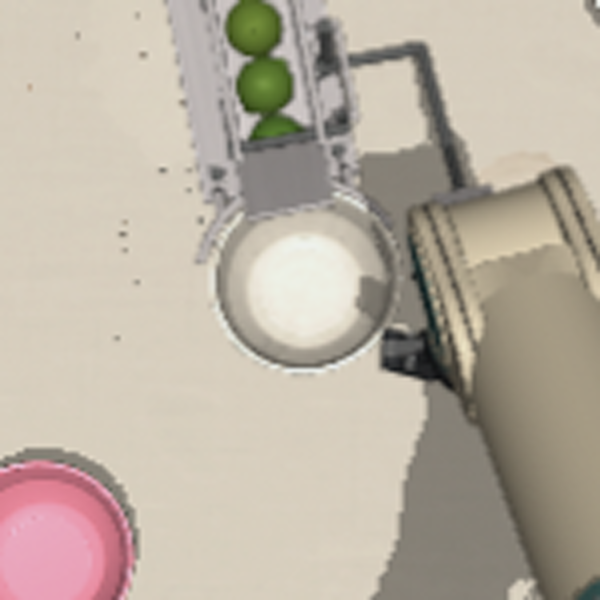

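The bowl is nested concentrically in the cradle (rim x 212–400, bottom 373 in the crop), and the lid is shut. Now I go over the paddle and down to just above it.

```bash
python3 -c "
from h import *
d=load('top2');print(onz(d,(210+306/4-.4,140+279/4-.4),.053))"
python3 -m pendant '0 -1 0 0 0 0 0;0 -1 0 0 0 0 0;0 -1 0 0 0 0 0;0 -1 0 0 0 0 0;0 -0.8 0 0 0 0 0' | grep -E 'pos|ft' && python3 -m pendant '0 0 0 1 0 0 0;0 0 0 1 0 0 0;0 0 0 0.7 0 0 0;0 0 0 0 0 0 0'
python3 - <<'E'
from h import *
d=snap('scene','scene4');w=snap('wrist','w9');s=robot.read_state();R=cv2.Rodrigues(np.array(s['tool_rot']))[0]
print(s['tool_pos'],s['q'],R.round(3)[:,2])
a=cv2.cvtColor(d['img'],cv2.COLOR_RGB2BGR)[150:290,220:380]; a=cv2.resize(a,None,fx=2.5,fy=3,interpolation=cv2.INTER_CUBIC)
b=cv2.resize(cv2.cvtColor(w['img'],cv2.COLOR_RGB2BGR),(400,420)); cv2.imwrite('pics/c6.png',np.hstack([a,b]))
E
```

```text
[ 0.58867103 -0.00467993  0.053     ]
tool_pos: [0.6135, -0.1155, 0.2485]
ft_force: [-0.4, 0.1, -0.3]
time_s: 11.7
tool_pos: [0.6104, -0.1172, 0.1786]
tool_rot: [-0.013, -3.139, 0.031]
ft_force: [-0.3, -0.3, 1.0]
width: 0.0
grip_force: 0.0
[ 0.61241664 -0.11730689  0.18141738] [ 0.50895646  0.73248061 -0.63606003  1.65309459  0.54246146  0.93517372
  1.2265493 ] [ 0.002 -0.02  -1.   ]
```

View pics/c6.png

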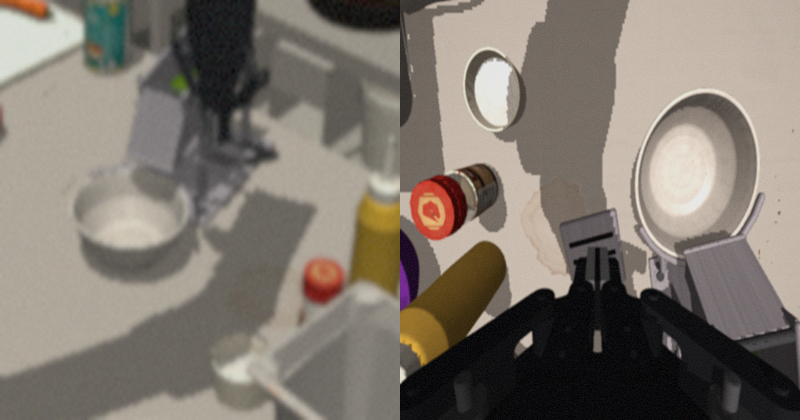

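```bash
python3 - <<'E'
from h import *
s=robot.read_state();w=load('w9');T=np.array(w['tool_from_camera']);R=cv2.Rodrigues(np.array(s['tool_rot']))[0]
w['R']=(R@T[:3,:3]).T; w['t']=-w['R']@(R@T[:3,3]+s['tool_pos'])
print(s['tool_pos'])
a,b=[onz(w,((x-400)*1.4,y),.154) for x,y in((560,219),(612,209))];print(a,b,np.linalg.norm(a-b))
n=np.array([a[1]-b[1],b[0]-a[0],0]);m=(a+b)/2
n/=np.linalg.norm(n); n=n if n[0]>0 else -n
print('centre',m+.0243*n, n)
E
```

```text
[ 0.61241664 -0.11730689  0.18141738]
[ 0.59300621 -0.1462155   0.154     ] [ 0.58762436 -0.1076994   0.154     ] 0.038890291802934504
centre [ 0.61438148 -0.12359468  0.154     ] [ 0.99037843  0.13838556 -0.        ]
```

```bash
python3 -m pendant '0 0 -0.24 0.3 0 0 0;0 0 0 0.35 0 0 0;0 0 0 0 0 0 0' | grep -E 'pos|ft' && python3 -m pendant '0 0.1 -0.02 0.3 0 0 0;0 0.1 -0.02 0.3 0 0 0;0 0.1 -0.02 0.3 0 0 0;0 0.1 -0.02 0.3 0 0 0;0 0.1 -0.02 0.3 0 0 0' | grep -E 'pos|ft' && python3 -m pendant '0 0.04 -0.01 0.3 0 0 0;0 0.04 -0.01 0.3 0 0 0;0 0.04 -0.01 0.3 0 0 0;0 0.02 0 0.3 0 0 0;0 0.02 0 0.2 0 0 0' | grep -E 'pos|ft'
```

```text
tool_pos: [0.612, -0.1256, 0.1643]
ft_force: [1.4, -1.6, 0.9]
tool_pos: [0.6002, -0.1276, 0.1271]
ft_force: [1.4, -0.4, 3.2]
tool_pos: [0.5958, -0.1286, 0.0919]
ft_force: [-0.1, 1.8, 5.2]
```

```bash
python3 -m pendant '0 0 0.05 0.15 0 0 0;0 0 0 0.15 0 0 0;0 0 0 0 0 0 0' | grep -E 'pos|ft' && python3 -m pendant '0 0 0 0.1 0 0 0;0 0 0 0.08 0 0 0;0 0 0 0 0 0 0' | grep -E 'time|pos|ft'
```

```text
tool_pos: [0.5958, -0.1285, 0.0847]
ft_force: [0.5, 0.5, 6.4]
time_s: 13.7
tool_pos: [0.596, -0.1284, 0.0814]
ft_force: [-0.2, -0.2, 9.6]
```

```bash
python3 -m pendant '0 0 0 0.06 0 0 0;0 0 0 0 0 0 0;0 0 0 0 0 0 0;0 0 0 0 0 0 0;0 0 0 0 0 0 0' | grep -E 'time|pos|ft'&& python3 -m pendant '0 0 0 0 0 0 0;0 0 0 0 0 0 0;0 0 0 0 0 0 0;0 0 0 0 0 0 0;0 0 0 0 0 0 0' | grep -E 'time|pos|ft'&& python3 -m pendant '0 0 0 0 0 0 0;0 0 0 0 0 0 0;0 0 0 0 0 0 0;0 0 0 0 0 0 0;0 0 0 0 0 0 0' | grep -E 'time|pos|ft'
python3 - <<'E'
from h import *
d=snap('top','top5');e=snap('scene','scene5')
a=cv2.cvtColor(d['img'],cv2.COLOR_RGB2BGR)[100:250,220:350]; a=cv2.resize(a,(390,450),interpolation=cv2.INTER_CUBIC)
b=cv2.cvtColor(e['img'],cv2.COLOR_RGB2BGR)[140:290,210:340]; b=cv2.resize(b,(390,450),interpolation=cv2.INTER_CUBIC)
cv2.imwrite('pics/c7.png',np.hstack([a,b]))
E
```

```text
time_s: 14.2
tool_pos: [0.5961, -0.1285, 0.081]
ft_force: [-3.4, -0.3, 17.6]
time_s: 14.7
tool_pos: [0.5961, -0.1284, 0.081]
ft_force: [-3.2, 0.2, 17.5]
time_s: 15.2
tool_pos: [0.596, -0.1284, 0.081]
ft_force: [-3.9, 1.1, 17.2]
```

View pics/c7.png

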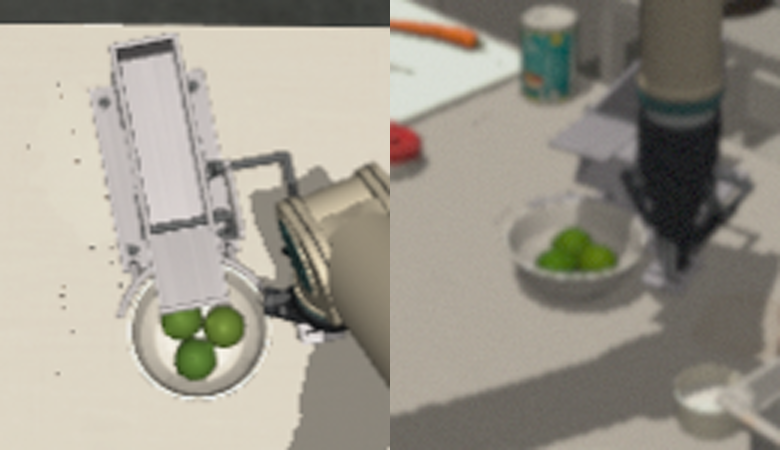

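All three limes lie in the bowl, which is still home; the lid is level and the trough is empty. I ease the lever up slowly.

```bash
python3 -m pendant '0 0 0 -0.12 0 0 0;0 0 0 -0.12 0 0 0;0 0 0 -0.12 0 0 0;0 -0.01 0 -0.12 0 0 0;0 -0.01 0 -0.12 0 0 0' | grep -E 'pos|ft' && python3 -m pendant '0 -0.015 0 -0.12 0 0 0;0 -0.015 0 -0.12 0 0 0;0 -0.015 0 -0.12 0 0 0;0 -0.015 0 -0.12 0 0 0;0 -0.015 0 -0.12 0 0 0' | grep -E 'pos|ft' && python3 -m pendant '0 -0.02 0 -0.12 0 0 0;0 -0.02 0 -0.12 0 0 0;0 -0.02 0 -0.12 0 0 0;0 -0.02 0 -0.12 0 0 0;0 -0.02 0 -0.12 0 0 0' | grep -E 'pos|ft' && python3 -m pendant '0 -0.03 0 -0.12 0 0 0;0 -0.03 0 -0.12 0 0 0;0 -0.03 0 -0.12 0 0 0;0 -0.03 0 -0.12 0 0 0;0 -0.03 0 -0.12 0 0 0' | grep -E 'pos|ft' && python3 -m pendant '0 -0.04 0 -0.12 0 0 0;0 -0.04 0 -0.12 0 0 0;0 -0.04 0 -0.12 0 0 0;0 -0.04 0 -0.12 0 0 0;0 -0.04 0 -0.12 0 0 0' | grep -E 'pos|ft'
```

```text
tool_pos: [0.5959, -0.1284, 0.0942]
ft_force: [0.1, -1.4, 4.2]
tool_pos: [0.5972, -0.1281, 0.1089]
ft_force: [-4.0, -1.5, 4.7]
tool_pos: [0.6006, -0.1272, 0.1242]
ft_force: [-2.2, -0.1, 3.4]
tool_pos: [0.6047, -0.1265, 0.1393]
ft_force: [-1.3, 1.2, 3.0]
tool_pos: [0.61, -0.1267, 0.1544]
ft_force: [1.3, 1.7, 1.9]
```

```bash
python3 -m pendant '0 -0.04 0 -0.1 0 0 0;0 -0.04 0 -0.1 0 0 0;0 -0.04 0 -0.1 0 0 0;0 -0.04 0 -0.1 0 0 0;0 -0.04 0 -0.1 0 0 0' | grep -E 'pos|ft'&& python3 -m pendant '0 0 0 -0.1 0 0 0;0 0 0 -0.1 0 0 0;0 0 0 -0.1 0 0 0;0 0 0 -0.1 0 0 0;0 0 0 -0.1 0 0 0' | grep -E 'pos|ft'
```

```text
tool_pos: [0.6137, -0.1273, 0.1663]
ft_force: [-0.3, 0.0, -1.4]
tool_pos: [0.6141, -0.1265, 0.1792]
ft_force: [-0.1, 0.5, -0.2]
```

The lever is released at the top with the force back to zero. I rise further, retreat a little, and take a last look.

```bash
python3 -m pendant '0 0 0 -1 0 0 0;0 0 0 -1 0 0 0;0 0 0 -1 0 0 0;0 0.5 -1 0 0 0 0;0 0.5 -1 0 0 0 0' | grep -E 'time|pos|ft'
python3 - <<'E'
from h import *
d=snap('top','top6');e=snap('scene','scene6')
a=cv2.cvtColor(d['img'],cv2.COLOR_RGB2BGR)[100:280,120:420]; a=cv2.resize(a,(500,300),interpolation=cv2.INTER_CUBIC)
b=cv2.cvtColor(e['img'],cv2.COLOR_RGB2BGR)[150:280,210:340]; b=cv2.resize(b,(300,300),interpolation=cv2.INTER_CUBIC)
cv2.imwrite('pics/c8.png',np.hstack([a,b]))
E
```

```text
time_s: 19.3
tool_pos: [0.5891, -0.1742, 0.2562]
ft_force: [-0.1, -0.8, -0.6]
```

View pics/c8.png

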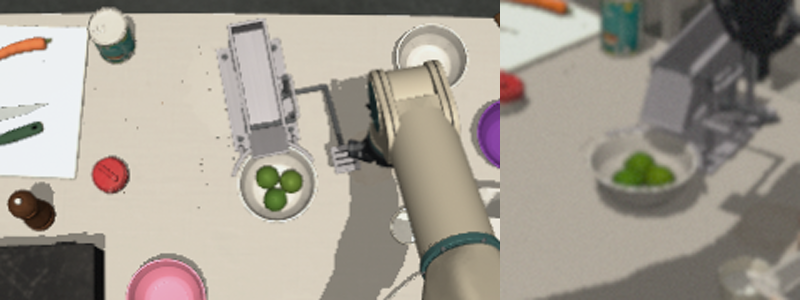

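The lid is shut, the three limes are in the bowl at (277,185), the bowl sits in the cradle, and the arm is clear.

```bash
python3 -m pendant '0 0 0 0 0 0 0;0 0 0 0 0 0 0;0 0 0 0 0 0 0' | grep time; python3 -c "
from plant import robot
print(robot.finish_job())"
```

```text
time_s: 19.7
the job is handed in; nothing more can be done
None
```

I handed the job in at 19.7 s: the last pictures show the bowl in its cradle with all three limes in it and the lid eased shut; the hand-in returned no verdict.

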